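Load a power module into a drop-front test fixture

TASK

Take the drop-front door of the test fixture by its bar, swing it down all the way until it rests open, set the finned power module upright and flat into the nest between the four corner angles (do not drop it in), then swing the door back up until it rests fully closed over the module. Both ways, lower the door gently onto its stop rather than letting it fall, and leave the fan, bottle, cup and screwdriver alone.

Things in the scene. Friction and masses are not known exactly. Their poses are not given: they have to be found in the camera images.
- fixture: The fixed test fixture: grey base plate 205 x 296 x 12 mm, aluminium side frames 146 mm high at y = +-137 mm, white control box 115 mm high behind (x = 190 to 275 mm). Origin on the bench under the middle of the door hinge; x points into the fixture, away from the robot, y along the hinge, z up.
- nest (a point): Middle of the nest floor, on top of the base plate, 82 mm behind the hinge and 12 mm above the bench; axes as fixture. Four steel corner angles, 6 mm high, leave 66 mm (x) by 126 mm (y) free for the module.
- door_hinge (a point): Middle of the door's hinge line at the bottom front edge of the fixture, 22 mm above the bench; the hinge line runs along the fixture's y.
- door (a joint): Angle of the drop-front door in rad: 0 = closed (leaning 42 degrees back from upright, towards the fixture's +x, over the nest), 0.733 = upright, 1.78 = fully open (on its stop, 60 degrees forward of upright, towards the robot). No latch; 0.45 kg; it falls by its own weight to either side of upright.
- door_bar (a point): Middle of the round steel bar (14 mm thick, 216 mm free length along the fixture's y) at the top of the door, 170 mm from the hinge line, in the plane of the door. Between the bar and the top rail of the door's clear panel is an open slot; the rail's edge is 50 mm from the bar's axis. The panel is framed, 244 mm wide, 12 mm thick.
- module: The power module: a block with a black plastic base and an aluminium heat sink with lengthwise fins on top, 50 mm (its x) by 110 mm (its y) by 48 mm high, about 0.4 kg. Origin at the centre of its underside, z up. It goes into the nest with its long side along the hinge line, either way round.
- fan: Bystander: square black equipment fan lying flat, 80 x 80 x 25 mm. Origin at the centre of its underside.
- bottle: Bystander: red bottle with a white cap, 48 mm in diameter, 130 mm high. Origin at the centre of its underside.
- cup: Bystander: open steel cup, 70 mm across the rim, 80 mm high. Origin at the centre of its underside.
- screwdriver: Bystander: screwdriver with a red handle, 200 mm long, lying on the bench along its x. Origin at the middle of its underside.

How it is judged (in metres and radians):
On the way, in this order (a step that is already met when the one before it is completed fails the run):
1. the door is swung down, fully open (value of joint door above 1.68 rad), for 0.2 s.
2. the module stands in the nest, let go, with the door open (x of module in the frame of nest between -0.011 and 0.011 m and y of module in the frame of nest between -0.011 and 0.011 m and z of module in the frame of nest below 0.004 m and angle between module's own z axis and vertical below 0.06 rad and angle between the y axis of module and the y axis of nest, either way round below 0.3 rad and contact force between the fingers and module below 0.05 N and linear speed of module below 0.03 m/s and value of joint door above 1.68 rad), for 0.2 s.
3. the door is closed over the module (value of joint door below 0.06 rad and x of module in the frame of nest between -0.011 and 0.011 m and y of module in the frame of nest between -0.011 and 0.011 m and z of module in the frame of nest below 0.004 m and angle between module's own z axis and vertical below 0.06 rad and angle between the y axis of module and the y axis of nest, either way round below 0.3 rad), for 0.2 s.
At the end, for the whole second after the job is handed in: The door rests closed (within 0.06 rad of its stop), and the module stands flat in the nest: within 11 mm of its middle along and across, long side along the hinge within 0.3 rad, on the floor within 4 mm, upright within 0.06 rad, released and at rest (all of step 3 and velocity of joint door between -0.05 and 0.05 rad/s and contact force between the fingers and module below 0.05 N and linear speed of module below 0.03 m/s); the robot touches nothing.
It fails at once if the door falls onto its open stop (over 3 rad/s within 0.2 rad of the stop) (value of joint door above 1.58 rad and velocity of joint door above 3 rad/s).
It fails at once if the door falls onto its closed stop (over 3 rad/s within 0.2 rad of the stop) (value of joint door below 0.2 rad and velocity of joint door below -3 rad/s).
It fails at once if the module is dropped into the nest (over 0.5 m/s within 20 mm of the nest floor) (z of module in the frame of nest below 0.02 m and horizontal distance between module and nest below 0.05 m and linear speed of module above 0.5 m/s).
It fails at once if the fan, bottle, cup or screwdriver is shifted by more than 25 mm (distance of any of fan, bottle, cup, screwdriver from where it was at the start of the episode above 0.025 m).
It also fails if it takes over 72 s, if anything falls off the work surface, if the arm or the gripper's body presses on something with over 40 N, if the wrist force passes 120 N, or if a joint passes its speed limit or range.

ROBOT

A 6-joint arm with a two-finger parallel gripper is mounted at the origin on the work surface. World frame = base frame: x ahead of the robot, y to its left, z up, the work surface at z = 0. Lengths are in mm, angles in rad, forces in N, time in s.
With the tool pointing down it reaches from about 350 to 775 mm from the base axis. Payload 7.3 kg.
Tool frame: the origin (TCP) lies between the finger pads; the fingertips stand 14 mm ahead of it and the grasp point (between the pads) lies 5 mm behind it; z points along the fingers, y is the line along which they close (so a half turn about z gives the same grasp; the last joint's range is limited). The gripper opens to 92 mm and grips with 3 to 60 N. Pads are 19 mm wide; open, the fingers measure 130 mm over their backs; the gripper's body (75 mm by 190 mm) begins 47 mm behind the grasp point.
Start: joints at [-1.47, 0.342, 1.524, -0, 1.275, -0.146], TCP at [128.28, -509.107, 214.541] pointing down, gripper open.
Joint ranges: [-2.53, 2.53], [-0.77, 2.02], [0.04, 2.7], [-1, 4.14], [0.28, 2.66], [-3.11, 3.11]. Speed limits (rad/s): [2.57, 2.57, 3.14, 3.14, 3.14, 3.14].

INTERFACE

Orientations are given as [roll, pitch, yaw] about the fixed x, y, z axes, in that order (R = Rz(yaw) Ry(pitch) Rx(roll)).
In Python, from plant import get_obs, cams, close_job gives the robot as it stands. The module is installed in compiled form; this text tells all that it offers.
- The arm moves only by the shell command python3 -m creep 'ROWS'. ROWS is JSON, a list of rows, each an object of numbers: "hand": the opening, from 0 (shut) to 1 (fully open); "tx", "ty", "tz": the shift along the tool's x, y, z in m; "spin": the turn about the tool's z in degrees. In form: [{"hand": .., "tx": .., "ty": .., "tz": .., "spin": ..}, ...]. A call has 1 to 5 rows; each row shifts and turns the commanded pose from where the row before left it, along the tool's axes as they then stand; what a row does not reach is not made up. A row lasts 1/8 s, in which the tool goes at most 62.5 mm and 10.7 degrees, less where a joint would pass 70% of its speed; a pose out of reach is approached as far as the arm can. A call is refused whole if a number of a shift passes 0.0625 or a number of a turn 10.7, either way. A call with a gripper value outside its range is refused whole. The fingers move at their own pace and stop on an object; the grip force is fixed at half the most. Time passes only in rows, so rows that do not move let the fingers close. It gives the time, the measured TCP pose, the force, the opening and the grip force at its end, in the units of the state.
- get_obs(): the state, without advancing time (a new reading comes with each control period).
- cams.capture(name): name is "scene" or "top" or "wrist"; returns a dict with "color" (420x560x3 uint8, red, green, blue), "K" (3x3 intrinsics, pixels), "R" (3x3) and "t" (3): a world point X has camera coordinates R X + t. Camera axes: x right, y down, z forward; pixel columns grow to the right and rows downward; lengths in mm; the calibration is good to about 2 mm. A picture is of the moment at which its call begins. There is no depth.
- close_job(): hands the job in; it is judged then, once.
The state is a dict: "time": time; "joint_positions": joint angles; "dq": joint speeds; "tau": joint torques, N m; "tool_pos": TCP position; "tcp_rot": TCP orientation; "contact_force": force on the tool from outside, world axes, zero at the start; "moment": the same for the moment, N m; "grip_width": finger opening in mm; "finger_force": force on a finger pad.
Only numpy, scipy, OpenCV 4.12 (cv2) and the standard library are available. Lean on these libraries where they do the work, as an engineer would, in place of code of your own. Each camera call takes 0.05 s, during which the arm holds its last target. There are 200 camera calls.

## Working session

There is one attempt and no reset: what is moved stays moved. The work goes in short steps, Python scripts to look and compute and a shell command to move; the robot and the scene stay as the last step left them, time stands still between calls to the robot, and variables do not carry over. Pictures are saved under pics/ and viewed, at most 10 in all, crops included, and the job is handed in when it is done.

```bash
mkdir -p pics; ls
python3 - <<'E'
from plant import get_obs,cams
import cv2,json
o=get_obs();print(o)
for n in("scene","top"):
    c=cams.capture(n);cv2.imwrite(f"pics/{n}0.png",c["color"][:,:,::-1]);print(n,c["K"],c["R"],c["t"])
E
```

```text
pics
{'time': 0.0, 'joint_positions': array([-1.46995958e+00,  3.42743284e-01,  1.52498715e+00, -3.59396996e-05,
        1.27538378e+00, -1.45986418e-01]), 'dq': array([ 5.07250335e-04, -2.00603068e-04,  4.36934426e-05,  4.38663921e-04,
       -1.50494203e-03, -1.85803142e-04]), 'tau': array([-7.35075378e-05, -4.31246281e+01, -2.44226897e+01,  7.17032701e-02,
        5.58798818e-02, -1.08195322e-04]), 'tool_pos': array([ 128.24620631, -508.67356471,  213.84472262]), 'tcp_rot': array([-3.14008228e+00, -1.87337451e-04,  2.46833515e-01]), 'contact_force': array([-0.3483758 , -0.87215484,  0.08926368]), 'moment': array([ 0.04995707,  0.02912546, -0.01934698]), 'finger_force': 0.0, 'grip_width': 91.64522556679051}
scene [[461.86593113   0.         280.08219907]
 [  0.         461.86593113 210.33890527]
 [  0.           0.           1.        ]] [[ 0.45717124  0.88937234 -0.00336256]
 [ 0.6415663  -0.3324032  -0.69130369]
 [-0.6159441   0.31388686 -0.7225565 ]] [-151.16218198 -262.31818655 1745.77845317]
top [[422.79599291   0.         282.11799816]
 [  0.         422.79599291 208.65171474]
 [  0.           0.           1.        ]] [[ 0.01296397 -0.99979926  0.01527656]
 [-0.99901175 -0.01360032 -0.04231494]
 [ 0.04251421 -0.01471289 -0.99898752]] [ -90.16657474  490.59804387 1173.855248  ]
```

View pics/scene0.png

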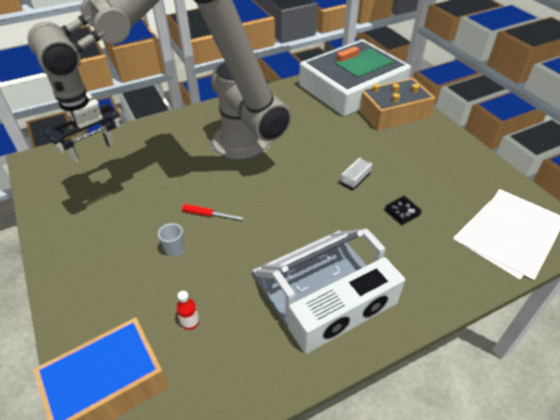

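View pics/top0.png

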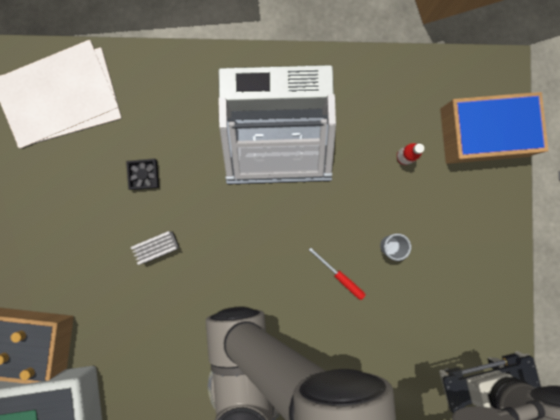

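The scene image shows the fixture near (330,280), module at (357,173), fan at (403,210), and bottle, cup and screwdriver to the left. In the top image the fixture spans (222–333, 66–183) and the module is at (155,248). I'll enlarge both.

Run:
```python
import cv2,numpy as np
t=cv2.imread("pics/top0.png")
a=cv2.resize(t[60:190,210:345],None,fx=4,fy=4,interpolation=cv2.INTER_CUBIC)
b=cv2.resize(t[225:270,125:185],None,fx=4,fy=4,interpolation=cv2.INTER_CUBIC)
im=np.zeros((520,790,3),np.uint8);im[:520,:540]=a;im[:180,545:785]=b
cv2.imwrite("pics/crop0.png",im)
```

```text
(no output)
```

View pics/crop0.png

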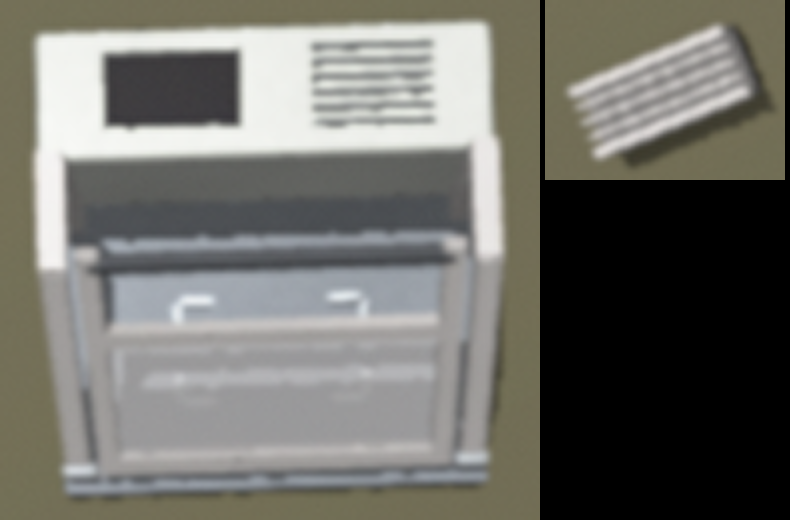

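The crop shows the bar centre line from about (98,255) to (440,246), and the box rear top edge from (38,35) to (489,24). The module's top corners are at (568,92), (722,25), (752,95) and (597,158).

```bash
cat > h.py <<'E'
import numpy as np
K=np.array([[422.79599291,0,282.11799816],[0,422.79599291,208.65171474],[0,0,1]])
R=np.array([[0.01296397,-0.99979926,0.01527656],[-0.99901175,-0.01360032,-0.04231494],[0.04251421,-0.01471289,-0.99898752]])
t=np.array([-90.16657474,490.59804387,1173.855248])
def w(u,v,z,K=K,R=R,t=t):
    c=-R.T@t; d=R.T@np.linalg.inv(K)@[u,v,1]; return c+d*(z-c[2])/d[2]
def p(X,K=K,R=R,t=t):
    q=K@(R@np.array(X,float)+t); return q[:2]/q[2]
E
python3 - <<'E'
from h import *
f=lambda x,y,z:w(210+x/4,60+y/4,z).round(1)
g=lambda x,y,z:w(125+(x-545)/4,225+y/4,z).round(1)
def line(n,a,b,z):
    A,B=f(*a,z),f(*b,z);d=A-B;print(n,A,B,(A+B)/2,"yaw",np.arctan2(-d[0],d[1]),np.hypot(*d[:2]))
line("boxback",(38,35),(489,24),115)
line("boxfront",(63,156),(472,146),115)
line("bar",(98,255),(440,246),148.3)
line("basefront",(68,492),(488,481),6)
line("frametop",(37,155),(498,140),146)
line("frametopF",(40,268),(502,255),146)
m=[g(*q,48) for q in[(568,92),(722,25),(752,95),(597,158)]]
print(m,np.mean(m,0)); d=(m[0]+m[3]-m[1]-m[2])/2;print(np.hypot(*d[:2]),np.arctan2(-d[0],d[1]),np.linalg.norm(m[0]-m[3]))
for n,u,v,z in[("fan",143,174,25),("bottlecap",419,149,130),("cup",397,247,80),("sd tip",311,250,8),("sd end",363,296,15)]: print(n,w(u,v,z).round())
E
```

```text
boxback [847.3  84.6 115. ] [ 860.1 -207.6  115. ] [853.7 -61.5 115. ] yaw 0.04377762481822712 292.4802215535266
boxfront [768.4  67.  115. ] [ 779.7 -197.2  115. ] [774.05 -65.1  115.  ] yaw 0.042744576417019474 264.4415436348835
bar [696.3  39.9 148.3] [ 705.5 -173.6  148.3] [700.9  -66.85 148.3 ] yaw 0.04306469300001595 213.69812820892935
basefront [562.2  72.5   6. ] [ 574.3 -223.7    6. ] [568.25 -75.6    6.  ] yaw 0.040828075494072476 296.44704417484076
frametop [759.4  79.4 146. ] [ 774.1 -209.8  146. ] [766.75 -65.2  146.  ] yaw 0.05078616727482041 289.57335858120655
frametopF [688.   76.2 146. ] [ 701.1 -212.8  146. ] [694.55 -68.3  146.  ] yaw 0.045297712408691494 289.2967507594926
[array([378.7, 322.7,  48. ]), array([425. , 220.6,  48. ]), array([378.2, 199.4,  48. ]), array([334.8, 302.1,  48. ])] [379.175 261.2    48.   ]
111.79124518494278 0.4128202041682508 48.4929891840047
fan [582. 303.  25.]
bottlecap [ 644. -429.  130.]
cup [ 392. -387.   80.]
sd tip [ 377. -166.    8.]
sd end [ 252. -311.   15.]
```

```bash
cat > plan.py <<'E'
# python3 plan.py x y z yaw n : per-row tool increments from present pose
import sys,numpy as np
from plant import get_obs
x,y,z,yaw,n=map(float,sys.argv[1:]);n=int(n);o=get_obs()
P=np.array(o["tool_pos"]);q=o["tcp_rot"][2];dy=(yaw-q+np.pi)%(2*np.pi)-np.pi
d=(np.array([x,y,z])-P)/n
print(o["time"],P.round(1),round(q,4),"F",np.round(o["contact_force"],1),"w",round(o["grip_width"],1))
for i in range(n if abs(dy)>.02 else 1):
    a=q+dy*i/n
    print("tx %.4f ty %.4f tz %.4f spin %.2f"%((d[0]*np.cos(a)+d[1]*np.sin(a))/1e3,(d[0]*np.sin(a)-d[1]*np.cos(a))/1e3,-d[2]/1e3,-np.degrees(dy/n)))
E
python3 plan.py 640 -70 230 1.614 13
```

```text
0.1 [ 128.2 -508.7  213.9] 0.2468 F [-0.2 -0.1  0.2] w 91.6
tx 0.0464 ty -0.0231 tz -0.0012 spin -6.03
tx 0.0486 ty -0.0181 tz -0.0012 spin -6.03
tx 0.0502 ty -0.0129 tz -0.0012 spin -6.03
tx 0.0513 ty -0.0076 tz -0.0012 spin -6.03
tx 0.0518 ty -0.0021 tz -0.0012 spin -6.03
tx 0.0517 ty 0.0033 tz -0.0012 spin -6.03
tx 0.0511 ty 0.0087 tz -0.0012 spin -6.03
tx 0.0499 ty 0.0140 tz -0.0012 spin -6.03
tx 0.0482 ty 0.0192 tz -0.0012 spin -6.03
tx 0.0459 ty 0.0242 tz -0.0012 spin -6.03
tx 0.0431 ty 0.0288 tz -0.0012 spin -6.03
tx 0.0398 ty 0.0332 tz -0.0012 spin -6.03
tx 0.0361 ty 0.0372 tz -0.0012 spin -6.03
```

```bash
python3 -m creep '[{"hand":1,"tx":0.046,"ty":-0.023,"tz":-0.001,"spin":-6},{"hand":1,"tx":0.0486,"ty":-0.018,"tz":-0.001,"spin":-6},{"hand":1,"tx":0.050,"ty":-0.013,"tz":-0.001,"spin":-6},{"hand":1,"tx":0.051,"ty":-0.0076,"tz":-0.001,"spin":-6},{"hand":1,"tx":0.052,"ty":-0.002,"tz":-0.001,"spin":-6}]'
python3 -m creep '[{"hand":1,"tx":0.052,"ty":0.003,"tz":-0.001,"spin":-6},{"hand":1,"tx":0.051,"ty":0.009,"tz":-0.001,"spin":-6},{"hand":1,"tx":0.050,"ty":0.014,"tz":-0.001,"spin":-6},{"hand":1,"tx":0.048,"ty":0.019,"tz":-0.001,"spin":-6},{"hand":1,"tx":0.046,"ty":0.024,"tz":-0.001,"spin":-6}]'
python3 plan.py 640 -70 230 1.614 4
```

```text
time: 0.72
tool_pos: [325.6, -339.6, 219.4]
tcp_rot: [-3.141, -0.0, 0.774]
contact_force: [1.0, -0.1, -1.2]
grip_width: 92.0
finger_force: 0.0
time: 1.35
tool_pos: [522.7, -171.1, 224.2]
tcp_rot: [-3.141, 0.0, 1.298]
contact_force: [0.9, -1.0, 1.3]
grip_width: 92.1
finger_force: 0.0
1.35 [ 522.7 -171.1  224.2] 1.2975 F [ 0.9 -1.   1.3] w 92.1
tx 0.0323 ty 0.0214 tz -0.0015 spin -4.53
tx 0.0305 ty 0.0239 tz -0.0015 spin -4.53
tx 0.0285 ty 0.0262 tz -0.0015 spin -4.53
tx 0.0263 ty 0.0284 tz -0.0015 spin -4.53
```

```bash
python3 -m creep '[{"hand":1,"tx":0.032,"ty":0.021,"tz":-0.0015,"spin":-4.5},{"hand":1,"tx":0.030,"ty":0.024,"tz":-0.0015,"spin":-4.5},{"hand":1,"tx":0.028,"ty":0.026,"tz":-0.0015,"spin":-4.5},{"hand":1,"tx":0.026,"ty":0.028,"tz":-0.0015,"spin":-4.5},{"hand":1}]'
python3 - <<'E'
from plant import get_obs,cams
import cv2
c=cams.capture("wrist");cv2.imwrite("pics/w1.png",c["color"][:,:,::-1]);print(c["K"],c["R"],c["t"]);o=get_obs();print(o["tool_pos"],o["tcp_rot"])
import numpy as np;np.savez("w1.npz",K=c["K"],R=c["R"],t=c["t"])
E
```

```text
[[354.89730959   0.         285.86163073]
 [  0.         354.89730959 209.70594817]
 [  0.           0.           1.        ]] [[ 9.62687145e-01 -2.70616778e-01 -1.41350420e-04]
 [-2.62101007e-01 -9.32523047e-01  2.48402555e-01]
 [-6.73537116e-02 -2.39096899e-01 -9.68656880e-01]] [-550.18360663  -55.61613481  393.14943886]
[ 526.53454741 -167.03015196  224.12696452] [ 3.13988929 -0.00320293  1.30477486]invalid input at $[4]: expected keys hand, tx, ty, tz, spin
```

View pics/w1.png

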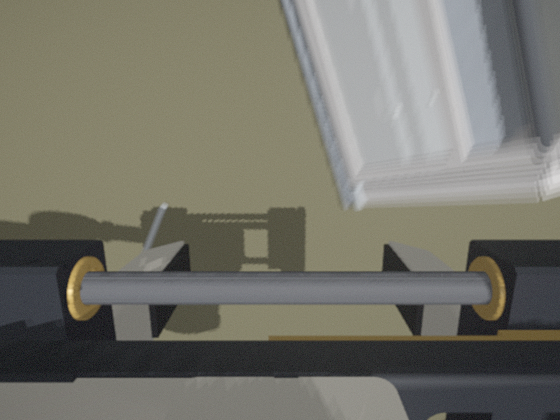

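The wrist view shows the fingers closing along the image x axis and the fixture at upper right. The call was refused because the last row was missing keys, so I'll resend it.

```bash
python3 -m creep '[{"hand":1,"tx":0.036,"ty":0.023,"tz":-0.0015,"spin":-5.9},{"hand":1,"tx":0.033,"ty":0.027,"tz":-0.0015,"spin":-5.9},{"hand":1,"tx":0.029,"ty":0.030,"tz":-0.0015,"spin":-5.9},{"hand":1,"tx":0,"ty":0.03,"tz":0,"spin":0},{"hand":1,"tx":0,"ty":0,"tz":0,"spin":0}]'
python3 - <<'E'
from plant import get_obs,cams
import cv2,numpy as np
c=cams.capture("wrist");cv2.imwrite("pics/w2.png",c["color"][:,:,::-1]);o=get_obs();print(o["tool_pos"],o["tcp_rot"])
np.savez("w2.npz",K=c["K"],R=c["R"],t=c["t"])
E
```

```text
time: 2.02
tool_pos: [648.8, -88.1, 227.5]
tcp_rot: [-3.14, -0.0, 1.604]
contact_force: [-0.9, -0.2, -0.2]
grip_width: 91.9
finger_force: 0.0
[647.79095425 -88.4749973  227.73411888] [-3.13952531e+00 -3.26247595e-04  1.60317733e+00]
```

View pics/w2.png

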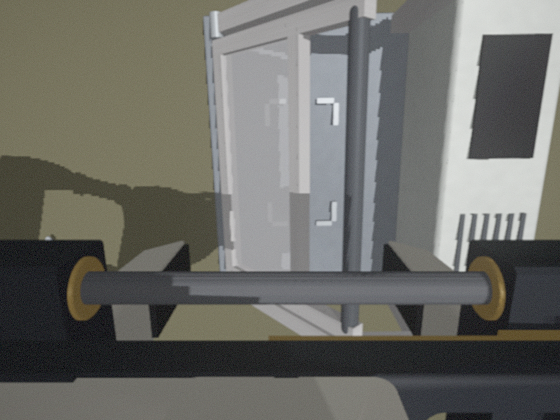

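The wrist view shows the bar running from (357,12) to (349,330). The rear corner angles have their outer corners near (338,98) and (336,225).

Run:
```python
from h import *
c=np.load("w2.npz");k=(c["K"],c["R"],c["t"])
for uv in[(358,14),(356.5,100),(354.5,200),(349.5,328)]: print("bar",w(*uv,148.3,*k).round(1))
a,b=w(338,98,18,*k),w(336.5,225,18,*k);print("corners outer",a,b,(a+b)/2)
a,b=w(212,15,22,*k),w(224,262,22,*k);print("hinge",a,b)
```

```text
bar [691.1  44.7 148.3]
bar [694.4  -7.6 148.3]
bar [698.6 -76.4 148.3]
bar [ 703.  -180.4  148.3]
corners outer [699.83322354   0.97992842  18.        ] [ 707.46672022 -134.35667849   18.        ] [703.64997188 -66.68837503  18.        ]
hinge [573.34825666  72.73708265  22.        ] [ 582.0604666  -181.13669075   22.        ]
```

```bash
python3 -m creep '[{"hand":1,"tx":0.018,"ty":0.026,"tz":0,"spin":-0.6},{"hand":1,"tx":0,"ty":0.025,"tz":0.01,"spin":0},{"hand":1,"tx":0,"ty":0,"tz":0.037,"spin":0},{"hand":1,"tx":0,"ty":0,"tz":0.037,"spin":0},{"hand":1,"tx":0,"ty":0,"tz":0,"spin":0}]'
python3 plan.py 698 -68 143.3 1.614 1
python3 - <<'E'
import numpy as np
a=np.radians(np.append(np.linspace(-42,54,13),60.));x=-170*np.sin(a);z=170*np.cos(a)
for i in range(13):print(round(np.degrees(a[i+1])),"ty %.4f tz %.4f"%((x[i+1]-x[i])/1e3,-(z[i+1]-z[i])/1e3), "abs x %.1f z %.1f"%(584.1+x[i+1]-0,17+z[i+1]))
E
```

```text
time: 2.7
tool_pos: [695.6, -68.9, 141.8]
tcp_rot: [-3.134, -0.002, 1.612]
contact_force: [1.1, 0.6, 0.4]
grip_width: 91.6
finger_force: 0.0
2.7 [695.6 -68.9 141.8] 1.6124 F [1.1 0.6 0.4] w 91.6
tx 0.0008 ty 0.0024 tz -0.0015 spin -0.09
-34 ty -0.0187 tz -0.0146 abs x 679.2 z 157.9
-26 ty -0.0205 tz -0.0119 abs x 658.6 z 169.8
-18 ty -0.0220 tz -0.0089 abs x 636.6 z 178.7
-10 ty -0.0230 tz -0.0057 abs x 613.6 z 184.4
-2 ty -0.0236 tz -0.0025 abs x 590.0 z 186.9
6 ty -0.0237 tz 0.0008 abs x 566.3 z 186.1
14 ty -0.0234 tz 0.0041 abs x 543.0 z 182.0
22 ty -0.0226 tz 0.0073 abs x 520.4 z 174.6
30 ty -0.0213 tz 0.0104 abs x 499.1 z 164.2
38 ty -0.0197 tz 0.0133 abs x 479.4 z 151.0
46 ty -0.0176 tz 0.0159 abs x 461.8 z 135.1
54 ty -0.0152 tz 0.0182 abs x 446.6 z 116.9
60 ty -0.0097 tz 0.0149 abs x 436.9 z 102.0
```

```bash
python3 -m creep '[{"hand":0,"tx":0,"ty":0.0025,"tz":-0.0015,"spin":0},{"hand":0,"tx":0,"ty":0,"tz":0,"spin":0},{"hand":0,"tx":0,"ty":0,"tz":0,"spin":0},{"hand":0,"tx":0,"ty":0,"tz":0,"spin":0},{"hand":0,"tx":0,"ty":0,"tz":0,"spin":0}]'
```

```text
time: 3.32
tool_pos: [700.9, -68.6, 146.7]
tcp_rot: [3.141, 0.0, 1.613]
contact_force: [-0.4, -1.1, -0.4]
grip_width: 46.5
finger_force: 0.0
```

```bash
python3 -m creep '[{"hand":0,"tx":0,"ty":0,"tz":0,"spin":0},{"hand":0,"tx":0,"ty":0,"tz":0,"spin":0},{"hand":0,"tx":0,"ty":0,"tz":0,"spin":0},{"hand":0,"tx":0,"ty":0,"tz":0,"spin":0},{"hand":0,"tx":0,"ty":0,"tz":0,"spin":0}]'
python3 plan.py 698 -68 143.3 1.614 1
```

```text
time: 3.95
tool_pos: [700.9, -68.5, 146.5]
tcp_rot: [-3.142, 0.0, 1.613]
contact_force: [0.2, -0.1, -0.1]
grip_width: 1.0
finger_force: 0.0
3.95 [700.9 -68.5 146.5] 1.6134 F [ 0.2 -0.1 -0.1] w 1.0
tx 0.0007 ty -0.0029 tz 0.0032 spin -0.03
```

The fingers shut on nothing, so I'll look.

Run:
```python
from plant import get_obs,cams
import cv2,numpy as np
c=cams.capture("wrist");a=c["color"]
np.savez("w3.npz",K=c["K"],R=c["R"],t=c["t"])
s=cams.capture("scene");b=cv2.resize(s["color"][190:350,230:430],None,fx=2,fy=2,interpolation=cv2.INTER_CUBIC)
im=np.zeros((420,800,3),np.uint8);im[:,:400]=cv2.resize(a[:,100:500],(400,420));im[:320,400:]=b
cv2.imwrite("pics/w3.png",im[:,:,::-1])
```

```text
(no output)
```

View pics/w3.png

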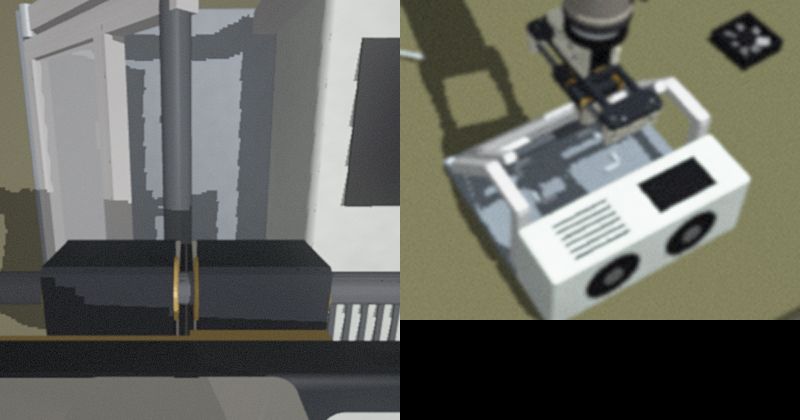

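Run:
```python
from h import *
a=np.load("w2.npz");b=np.load("w3.npz");A=(a["K"],a["R"],a["t"]);B=(b["K"],b["R"],b["t"])
for k in(A,B):print(-k[1].T@k[2])
for z in(90,100,110,120,130,140,148):
    print(z,[w(*q,z,*A).round(1)[:2] for q in[(356.5,100),(354.5,200)]],[w(*q,z,*B).round(1)[:2] for q in[(275.5,60),(277.5,200)]],[w(*q,z).round(1)[:2] for q in[(210+98/4,60+255/4),(210+440/4,60+246/4)]])
# TCP and pads projected into w3
print(p((700.9,-68.5,146.5),*B),p((700.9,-68.5,132.5),*B),"camera depth of tcp",(b["R"]@[700.9,-68.5,146.5]+b["t"])[2])
```

```text
[647.59354215 -21.32194772 397.83667671]
[698.78887088  -1.75027474 316.84405467]
90 [array([705.4,  -4.3]), array([710.5, -89.2])] [array([691.3,  31.8]), array([695.6, -53.6])] [array([710.5,  45.8]), array([ 720.2, -179.6])]
100 [array([703.5,  -4.9]), array([708.5, -87. ])] [array([691.7,  30.3]), array([695.7, -51.3])] [array([708. ,  44.8]), array([ 717.7, -178.6])]
110 [array([701.6,  -5.4]), array([706.4, -84.8])] [array([692. ,  28.8]), array([695.9, -49. ])] [array([705.6,  43.8]), array([ 715.2, -177.5])]
120 [array([699.7,  -6. ]), array([704.4, -82.6])] [array([692.3,  27.4]), array([696. , -46.7])] [array([703.2,  42.8]), array([ 712.7, -176.5])]
130 [array([697.9,  -6.5]), array([702.4, -80.4])] [array([692.6,  25.9]), array([696.2, -44.4])] [array([700.7,  41.8]), array([ 710.1, -175.5])]
140 [array([696. ,  -7.1]), array([700.3, -78.2])] [array([693. ,  24.4]), array([696.3, -42.1])] [array([698.3,  40.8]), array([ 707.6, -174.5])]
148 [array([694.5,  -7.5]), array([698.7, -76.5])] [array([693.2,  23.2]), array([696.4, -40.3])] [array([696.3,  40. ]), array([ 705.6, -173.6])]
[284.3524387  253.38409297] [284.44382156 244.02171175] camera depth of tcp 181.59566387369262
```

Run:
```python
from h import *
from plant import cams
s=cams.capture("scene");k=(s["K"],s["R"],s["t"]);np.savez("s.npz",K=k[0],R=k[1],t=k[2])
f=lambda X:((p(X,*k)-[230,190])*2+[400,0]).round()
for z in(120,148):
    print(z,"bar ends raw",p((693,40,z),*k).round(),p((702.5,-176,z),*k).round(),"crop",f((693,40,z)),f((702.5,-176,z)))
print("tip",f((701,-68.5,132)),"body",f((701,-68.5,198)))
B=np.load("w3.npz");B=(B["K"],B["R"],B["t"])
for y,z in((-59,132),(-59,148),(-59,198)):print(y,z,p((701,y,z),*B)-[100,0])
import cv2
c=cams.capture("wrist")["color"]
im=np.zeros((600,800,3),np.uint8);im[:,:400]=cv2.resize(c[200:350,235:335],(400,600),interpolation=cv2.INTER_CUBIC)
im[:,400:]=cv2.resize(s["color"][200:320,290:370],(400,600),interpolation=cv2.INTER_CUBIC)
cv2.imwrite("pics/w4.png",im[:,:,::-1])
```

```text
120 bar ends raw [355. 242.] [285. 275.] crop [649. 105.] [510. 170.]
148 bar ends raw [356. 235.] [285. 268.] crop [652.  91.] [511. 157.]
tip [583. 132.] body [587. 100.]
-59 132 [185.34248369 227.25207008]
-59 148 [185.31414643 236.71941712]
-59 198 [185.18182733 280.92660019]
```

View pics/w4.png

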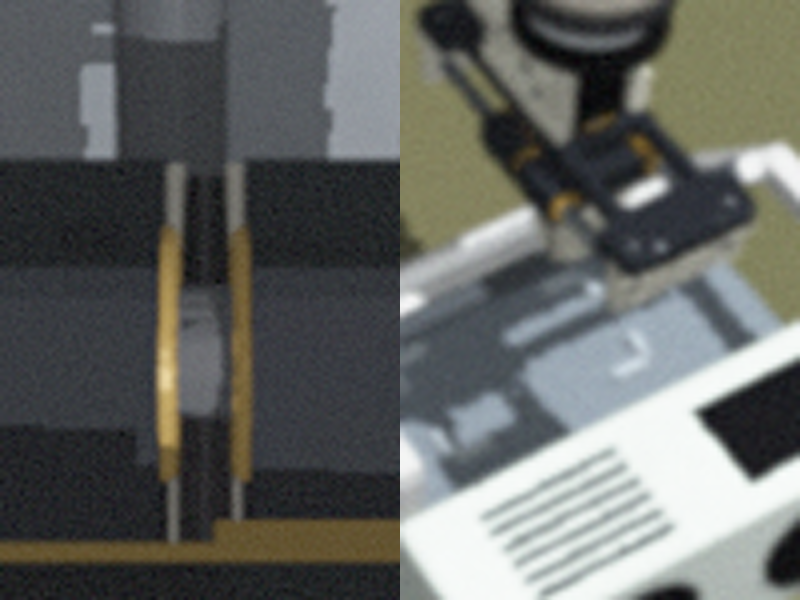

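The wrist and scene crops show the pads shut with the bar still passing underneath them, and the pad ends sit near row 240. The pads seem higher than assumed, so I'll open, go lower and try again.

```bash
python3 -m creep '[{"hand":0.6,"tx":0,"ty":0,"tz":0,"spin":0},{"hand":0.6,"tx":0,"ty":0,"tz":0,"spin":0},{"hand":0.6,"tx":0,"ty":0,"tz":0,"spin":0},{"hand":0.6,"tx":0,"ty":0,"tz":0,"spin":0},{"hand":0.6,"tx":0,"ty":0,"tz":0,"spin":0}]'
python3 -c "
from plant import get_obs
o=get_obs();print(o['joint_positions'],o['tool_pos'],o['tcp_rot'])"
```

```text
time: 4.78
tool_pos: [700.9, -68.6, 146.5]
tcp_rot: [3.142, 0.0, 1.613]
contact_force: [0.2, -0.1, 0.6]
grip_width: 45.7
finger_force: 0.0
[-2.06184304e-01  7.31009498e-01  1.04529195e+00 -7.19448126e-05
  1.36524739e+00 -2.48751092e-01] [700.89602463 -68.56758295 146.50195365] [3.14156753e+00 7.90484998e-05 1.61337780e+00]
```

```bash
python3 -m creep '[{"hand":0.6,"tx":0,"ty":-0.003,"tz":0.007,"spin":0},{"hand":0.6,"tx":0,"ty":0,"tz":0.007,"spin":0},{"hand":0.6,"tx":0,"ty":0,"tz":0,"spin":0},{"hand":0,"tx":0,"ty":0,"tz":0,"spin":0},{"hand":0,"tx":0,"ty":0,"tz":0,"spin":0}]'
python3 -m creep '[{"hand":0,"tx":0,"ty":0,"tz":0,"spin":0},{"hand":0,"tx":0,"ty":0,"tz":0,"spin":0},{"hand":0,"tx":0,"ty":0,"tz":0,"spin":0},{"hand":0,"tx":0,"ty":0,"tz":0,"spin":0},{"hand":0,"tx":0,"ty":0,"tz":0,"spin":0}]'
```

```text
time: 5.4
tool_pos: [698.1, -68.7, 132.8]
tcp_rot: [3.141, 0.0, 1.613]
contact_force: [0.2, 1.0, -0.3]
grip_width: 39.8
finger_force: 0.0
time: 6.02
tool_pos: [696.8, -68.7, 132.5]
tcp_rot: [-3.139, -0.0, 1.613]
contact_force: [-4.7, -0.4, 2.2]
grip_width: 12.6
finger_force: 30.0
```

Gripped, but at 12.6 mm it is probably only the pad ends, so I'll take a deeper bite.

```bash
python3 -m creep '[{"hand":0.45,"tx":0,"ty":0,"tz":0,"spin":0},{"hand":0.45,"tx":0,"ty":0,"tz":0,"spin":0},{"hand":0.45,"tx":0,"ty":0,"tz":0,"spin":0},{"hand":0.45,"tx":0,"ty":-0.001,"tz":0.006,"spin":0},{"hand":0.45,"tx":0,"ty":0,"tz":0.006,"spin":0}]'
python3 -m creep '[{"hand":0,"tx":0,"ty":0,"tz":0,"spin":0},{"hand":0,"tx":0,"ty":0,"tz":0,"spin":0},{"hand":0,"tx":0,"ty":0,"tz":0,"spin":0},{"hand":0,"tx":0,"ty":0,"tz":0,"spin":0},{"hand":0,"tx":0,"ty":0,"tz":0,"spin":0}]'
```

```text
time: 6.65
tool_pos: [696.7, -68.7, 119.9]
tcp_rot: [-3.141, 0.0, 1.613]
contact_force: [-0.6, 0.1, 0.2]
grip_width: 41.2
finger_force: 0.0
time: 7.28
tool_pos: [696.8, -68.8, 120.7]
tcp_rot: [-3.141, 0.0, 1.613]
contact_force: [-1.4, -0.0, 1.8]
grip_width: 13.2
finger_force: 30.0
```

```bash
python3 -m creep '[{"hand":0,"tx":0,"ty":-0.0187,"tz":-0.0146,"spin":0},{"hand":0,"tx":0,"ty":-0.0205,"tz":-0.0119,"spin":0},{"hand":0,"tx":0,"ty":0,"tz":0,"spin":0}]'
```

```text
time: 7.65
tool_pos: [658.3, -70.6, 148.7]
tcp_rot: [3.138, 0.001, 1.613]
contact_force: [2.2, -0.4, 3.2]
grip_width: 12.8
finger_force: 30.0
```

```bash
python3 -m creep '[{"hand":0,"tx":0,"ty":-0.022,"tz":-0.0089,"spin":0},{"hand":0,"tx":0,"ty":-0.023,"tz":-0.0057,"spin":0},{"hand":0,"tx":0,"ty":-0.0236,"tz":-0.0025,"spin":0},{"hand":0,"tx":0,"ty":-0.0237,"tz":0.0008,"spin":0},{"hand":0,"tx":0,"ty":0,"tz":0,"spin":0}]'
```

```text
time: 8.28
tool_pos: [565.6, -74.5, 164.0]
tcp_rot: [3.141, 0.0, 1.613]
contact_force: [-0.3, 0.1, 6.3]
grip_width: 13.0
finger_force: 30.0
```

```bash
python3 -m creep '[{"hand":0,"tx":0,"ty":-0.0234,"tz":0.0041,"spin":0},{"hand":0,"tx":0,"ty":-0.0226,"tz":0.0073,"spin":0},{"hand":0,"tx":0,"ty":-0.0213,"tz":0.0104,"spin":0},{"hand":0,"tx":0,"ty":-0.0197,"tz":0.0133,"spin":0},{"hand":0,"tx":0,"ty":0,"tz":0,"spin":0}]'
```

```text
time: 8.9
tool_pos: [478.1, -78.2, 127.1]
tcp_rot: [-3.139, -0.001, 1.613]
contact_force: [-1.5, 0.1, -1.3]
grip_width: 12.7
finger_force: 30.0
```

```bash
python3 -m creep '[{"hand":0,"tx":0,"ty":-0.0176,"tz":0.0159,"spin":0},{"hand":0,"tx":0,"ty":-0.0152,"tz":0.0182,"spin":0},{"hand":0,"tx":0,"ty":-0.005,"tz":0.0075,"spin":0},{"hand":0,"tx":0,"ty":-0.005,"tz":0.0075,"spin":0},{"hand":0,"tx":0,"ty":0,"tz":0,"spin":0}]'
```

```text
time: 9.52
tool_pos: [436.8, -79.9, 78.9]
tcp_rot: [3.141, -0.0, 1.613]
contact_force: [2.6, 0.9, -2.7]
grip_width: 13.2
finger_force: 30.0
```

```bash
python3 -m creep '[{"hand":0.6,"tx":0,"ty":0,"tz":0,"spin":0},{"hand":0.6,"tx":0,"ty":0,"tz":0,"spin":0},{"hand":0.6,"tx":0,"ty":0,"tz":0,"spin":0},{"hand":0.6,"tx":0,"ty":0,"tz":-0.03,"spin":0},{"hand":1,"tx":0,"ty":0,"tz":-0.05,"spin":0}]'; python3 plan.py 415 179 190 1.984 5
```

```text
time: 10.15
tool_pos: [434.7, -79.5, 159.0]
tcp_rot: [-3.138, -0.001, 1.613]
contact_force: [0.2, -0.5, 0.3]
grip_width: 58.6
finger_force: 0.0
10.15 [434.7 -79.5 159. ] 1.6133 F [ 0.2 -0.5  0.3] w 58.6
tx 0.0518 ty -0.0017 tz -0.0062 spin -4.25
tx 0.0518 ty 0.0021 tz -0.0062 spin -4.25
tx 0.0515 ty 0.0059 tz -0.0062 spin -4.25
tx 0.0509 ty 0.0097 tz -0.0062 spin -4.25
tx 0.0501 ty 0.0135 tz -0.0062 spin -4.25
```

```bash
python3 -m creep '[{"hand":1,"tx":0.052,"ty":-0.0015,"tz":-0.006,"spin":-4.25},{"hand":1,"tx":0.052,"ty":0.002,"tz":-0.006,"spin":-4.25},{"hand":1,"tx":0.0515,"ty":0.006,"tz":-0.006,"spin":-4.25},{"hand":1,"tx":0.051,"ty":0.0095,"tz":-0.006,"spin":-4.25},{"hand":1,"tx":0.05,"ty":0.0135,"tz":-0.006,"spin":-4.25}]'
python3 -m creep '[{"hand":1,"tx":0,"ty":0,"tz":0,"spin":0}]'
python3 - <<'E'
from plant import get_obs,cams
import cv2,numpy as np
c=cams.capture("wrist");o=get_obs();print(o["tool_pos"],o["tcp_rot"])
np.savez("w5.npz",K=c["K"],R=c["R"],t=c["t"],T=o["tool_pos"])
t=cams.capture("top")["color"]
im=np.zeros((420,800,3),np.uint8);im[:,:560]=c["color"];im[:,560:]=cv2.resize(t[140:245,220:280+0],(240,420),interpolation=cv2.INTER_CUBIC)
cv2.imwrite("pics/w5.png",im[:,:,::-1])
E
```

```text
time: 10.78
tool_pos: [415.7, 180.6, 189.6]
tcp_rot: [3.141, 0.0, 1.987]
contact_force: [1.4, -0.2, 0.3]
grip_width: 91.5
finger_force: 0.0
time: 10.9
tool_pos: [415.6, 181.7, 189.6]
tcp_rot: [3.14, -0.0, 1.99]
contact_force: [0.4, 0.1, -0.4]
grip_width: 91.7
finger_force: 0.0
[415.65595159 180.01466492 189.19824561] [3.14149219e+00 4.30744759e-04 1.98738915e+00]
```

View pics/w5.png

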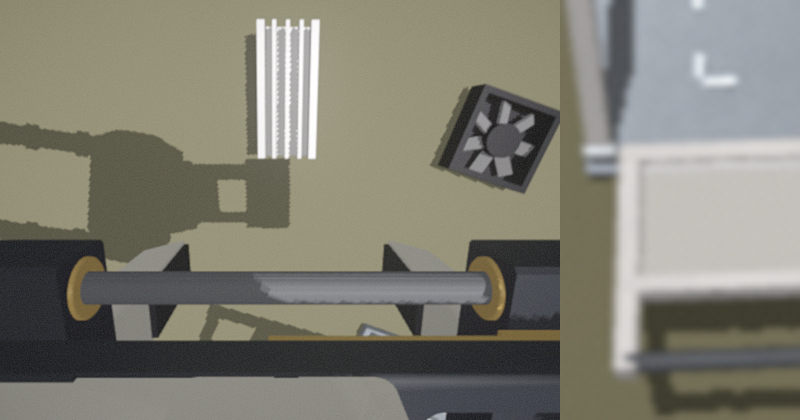

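The wrist view shows the module's top corners at (257,19), (320,20), (316,158) and (257,158). The top crop shows the door lying open.

```bash
python3 - <<'E'
from h import *
c=np.load("w5.npz");k=(c["K"],c["R"],c["t"]);print("cam",-k[1].T@k[2],"tcp",c["T"])
for z in(48,20):
    m=np.array([w(*q,z,*k) for q in[(257,19),(320,20),(316,158),(257,158)]])
    d=m[0]+m[1]-m[2]-m[3];print(z,m.round(1).tolist(),m.mean(0),np.arctan2(-d[0],d[1]),np.linalg.norm(d)/2,np.linalg.norm(m[2]-m[3]))
# fingertip pads: project
T=c["T"];ty=np.array([np.sin(1.9874),-np.cos(1.9874),0])
for dz in(-14,0,17,30):print(dz,p(T+ty*46+[0,0,dz],*k),p(T-ty*46+[0,0,dz],*k))
E
python3 plan.py 379 261.5 100 1.984 3
```

```text
cam [389.09266054 242.73586448 359.94235275] tcp [415.65595159 180.01466492 189.19824561]
48 [[337.3, 304.0, 48.0], [383.5, 323.7, 48.0], [427.2, 223.2, 48.0], [380.1, 202.3, 48.0]] [382.03106113 263.29247414  48.        ] 0.4040548859533486 109.96808419915986 51.609671359661824
20 [[332.7, 309.5, 20.0], [383.0, 331.0, 20.0], [430.7, 221.5, 20.0], [379.3, 198.6, 20.0]] [381.39721074 265.13763901  20.        ] 0.40405488595334893 119.83883862023437 56.24216446394268
-14 [366.40325259 246.13411629] [199.70583957 245.98824358]
0 [372.4396122  255.61047935] [193.34235704 255.46389153]
17 [381.09585976 269.19975333] [184.21536432 269.05458963]
30 [388.96972644 281.56078285] [175.91161605 281.41942209]
11.0 [415.8 178.9 189. ] 1.9853 F [-0.5  0.2 -0.5] w 91.9
tx 0.0301 ty -0.0001 tz 0.0297 spin 0.03
```

```bash
python3 plan.py 381 262.5 60 1.977 3
```

```text
11.0 [415.8 178.9 189. ] 1.9853 F [-0.5  0.2 -0.5] w 91.9
tx 0.0302 ty 0.0006 tz 0.0430 spin 0.16
```

```bash
python3 -m creep '[{"hand":1,"tx":0.045,"ty":0.001,"tz":0.02,"spin":0.5},{"hand":1,"tx":0.045,"ty":0.001,"tz":0.03,"spin":0},{"hand":1,"tx":0,"ty":0,"tz":0.04,"spin":0},{"hand":1,"tx":0,"ty":0,"tz":0.04,"spin":0},{"hand":1,"tx":0,"ty":0,"tz":0,"spin":0}]'; python3 plan.py 381 262.5 -6 1.977 3
```

```text
time: 11.62
tool_pos: [380.6, 260.1, 57.0]
tcp_rot: [-3.135, 0.001, 1.973]
contact_force: [-0.1, -1.0, 0.0]
grip_width: 91.6
finger_force: 0.0
11.625 [380.6 260.1  57. ] 1.9732 F [-0.1 -1.   0. ] w 91.6
tx 0.0007 ty 0.0004 tz 0.0210 spin -0.07
```

```bash
python3 -m creep '[{"hand":1,"tx":0.002,"ty":0.001,"tz":0.02,"spin":0},{"hand":1,"tx":0,"ty":0,"tz":0.015,"spin":0},{"hand":1,"tx":0,"ty":0,"tz":0.010,"spin":0},{"hand":1,"tx":0,"ty":0,"tz":0,"spin":0}]'
```

```text
time: 12.12
tool_pos: [382.7, 264.2, 14.5]
tcp_rot: [3.141, 0.0, 1.974]
contact_force: [0.6, -0.7, 0.4]
grip_width: 91.4
finger_force: 0.0
```

```bash
python3 -m creep '[{"hand":1,"tx":0,"ty":0,"tz":0.003,"spin":0},{"hand":1,"tx":0,"ty":0,"tz":0.003,"spin":0},{"hand":1,"tx":0,"ty":0,"tz":0,"spin":0}]'; python3 -m creep '[{"hand":1,"tx":0,"ty":0,"tz":0.006,"spin":0},{"hand":1,"tx":0,"ty":0,"tz":0.006,"spin":0},{"hand":0,"tx":0,"ty":0,"tz":0,"spin":0},{"hand":0,"tx":0,"ty":0,"tz":0,"spin":0},{"hand":0,"tx":0,"ty":0,"tz":0,"spin":0}]'
```

```text
time: 12.5
tool_pos: [382.2, 264.5, 8.1]
tcp_rot: [-3.141, 0.0, 1.976]
contact_force: [0.3, -0.7, -0.2]
grip_width: 91.8
finger_force: 0.0
time: 13.12
tool_pos: [382.3, 264.6, -3.8]
tcp_rot: [3.141, 0.0, 1.976]
contact_force: [-0.2, -0.3, 0.2]
grip_width: 67.0
finger_force: 0.0
```

```bash
python3 -m creep '[{"hand":0,"tx":0,"ty":0,"tz":0,"spin":0},{"hand":0,"tx":0,"ty":0,"tz":0,"spin":0},{"hand":0,"tx":0,"ty":0,"tz":0,"spin":0},{"hand":0,"tx":0,"ty":0,"tz":0,"spin":0}]'
```

```text
time: 13.62
tool_pos: [381.8, 264.4, -3.9]
tcp_rot: [-3.141, 0.0, 1.976]
contact_force: [-2.9, -1.6, 3.0]
grip_width: 49.9
finger_force: 30.0
```

```bash
python3 -m creep '[{"hand":0,"tx":0,"ty":0,"tz":-0.02,"spin":0},{"hand":0,"tx":0,"ty":0,"tz":-0.04,"spin":0},{"hand":0,"tx":0,"ty":0,"tz":-0.055,"spin":0},{"hand":0,"tx":0,"ty":0,"tz":-0.055,"spin":0},{"hand":0,"tx":0,"ty":0,"tz":0,"spin":0}]'; python3 plan.py 665.5 -68 168 1.614 10
```

```text
time: 14.25
tool_pos: [384.7, 265.7, 169.7]
tcp_rot: [3.132, -0.0, 1.976]
contact_force: [0.5, 0.3, -2.9]
grip_width: 49.8
finger_force: 30.0
14.25 [384.7 265.7 169.7] 1.9756 F [ 0.5  0.3 -2.9] w 49.8
tx -0.0417 ty 0.0127 tz 0.0002 spin 2.07
tx -0.0412 ty 0.0142 tz 0.0002 spin 2.07
tx -0.0407 ty 0.0157 tz 0.0002 spin 2.07
tx -0.0401 ty 0.0171 tz 0.0002 spin 2.07
tx -0.0395 ty 0.0186 tz 0.0002 spin 2.07
tx -0.0388 ty 0.0200 tz 0.0002 spin 2.07
tx -0.0380 ty 0.0214 tz 0.0002 spin 2.07
tx -0.0372 ty 0.0227 tz 0.0002 spin 2.07
tx -0.0364 ty 0.0240 tz 0.0002 spin 2.07
tx -0.0355 ty 0.0253 tz 0.0002 spin 2.07
```

```bash
python3 -m creep '[{"hand":0,"tx":-0.0415,"ty":0.013,"tz":0,"spin":2.07},{"hand":0,"tx":-0.041,"ty":0.014,"tz":0,"spin":2.07},{"hand":0,"tx":-0.0405,"ty":0.0155,"tz":0,"spin":2.07},{"hand":0,"tx":-0.04,"ty":0.017,"tz":0,"spin":2.07},{"hand":0,"tx":-0.0395,"ty":0.0185,"tz":0,"spin":2.07}]'
python3 -m creep '[{"hand":0,"tx":-0.039,"ty":0.02,"tz":0,"spin":2.07},{"hand":0,"tx":-0.038,"ty":0.0215,"tz":0,"spin":2.07},{"hand":0,"tx":-0.037,"ty":0.0225,"tz":0,"spin":2.07},{"hand":0,"tx":-0.0365,"ty":0.024,"tz":0,"spin":2.07},{"hand":0,"tx":-0.0355,"ty":0.0255,"tz":0,"spin":2.07}]'
python3 -m creep '[{"hand":0,"tx":0,"ty":0,"tz":0,"spin":0},{"hand":0,"tx":0,"ty":0,"tz":0,"spin":0}]'
python3 plan.py 665.5 -68 168 1.614 1
python3 - <<'E'
from plant import get_obs,cams
import cv2,numpy as np
c=cams.capture("wrist");o=get_obs()
np.savez("w6.npz",K=c["K"],R=c["R"],t=c["t"],T=o["tool_pos"]);print(o["tool_pos"])
cv2.imwrite("pics/w6.png",c["color"][:,:,::-1])
E
```

```text
time: 14.88
tool_pos: [522.1, 97.1, 163.8]
tcp_rot: [-3.138, -0.001, 1.794]
contact_force: [-0.5, 0.4, -2.3]
grip_width: 49.5
finger_force: 30.0
time: 15.5
tool_pos: [662.7, -69.6, 163.1]
tcp_rot: [-3.138, -0.001, 1.613]
contact_force: [0.6, 0.5, -2.7]
grip_width: 49.8
finger_force: 30.0
time: 15.75
tool_pos: [661.6, -68.1, 163.7]
tcp_rot: [-3.138, -0.001, 1.614]
contact_force: [0.7, -0.0, -2.6]
grip_width: 49.6
finger_force: 30.0
15.75 [661.6 -68.1 163.7] 1.6143 F [ 0.7 -0.  -2.6] w 49.6
tx -0.0001 ty 0.0039 tz -0.0043 spin 0.01
[661.68231548 -67.61736103 164.43767738]
```

View pics/w6.png

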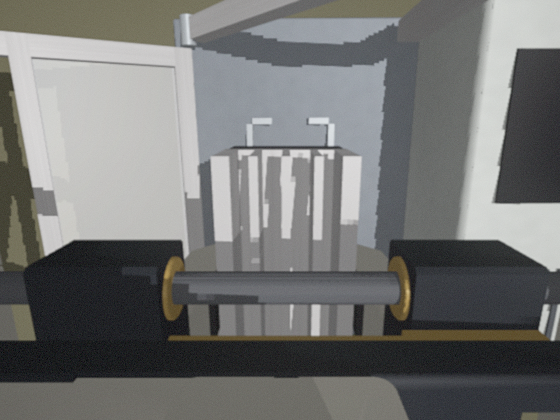

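The wrist view shows the module held level. Its +y end has top corners at (213,157) and (359,157), with the bottom edge running (232–344,148). The two +y corner angles have outer corners at (247,119) and (334,119).

Run:
```python
from h import *
c=np.load("w6.npz");k=(c["K"],c["R"],c["t"])
a,b=w(247,119,18,*k),w(334,119,18,*k);m=(a+b)/2;yw=.043;ex=np.array([np.cos(yw),np.sin(yw),0]);ey=np.array([-np.sin(yw),np.cos(yw),0])
print(a,b,np.linalg.norm(a-b),"nest",m-ey*(63+3))
T=c["T"]; zb=T[2]+3.9
A,B=w(213,157,zb+48,*k),w(359,157,zb+48,*k);print("module top end",A,B,np.linalg.norm(A-B),"centre",(A+B)/2-ey*55)
A,B=w(232,148,zb,*k),w(344,148,zb,*k);print("module bottom end",A,B,np.linalg.norm(A-B),"centre",(A+B)/2-ey*55, "T",T)
```

```text
[625.57042984  -2.78573196  18.        ] [7.00579585e+02 4.18231644e-01 1.80000000e+01] 75.07755144392053 nest [665.9121329  -67.12274256  18.        ]
module top end [636.21827261 -14.59217737 216.33767738] [684.3585459  -12.51967821 216.33767738] 48.18486448024091 centre [662.65268051 -68.50508812 216.33767738]
module bottom end [635.28235701 -15.42906578 168.33767738] [686.93690795 -13.20947717 168.33767738] 51.70221664646643 centre [663.47390373 -69.26843181 168.33767738] T [661.68231548 -67.61736103 164.43767738]
```

```bash
python3 -m creep '[{"hand":0,"tx":0.0005,"ty":0.003,"tz":0.02,"spin":0},{"hand":0,"tx":0,"ty":0,"tz":0.04,"spin":0},{"hand":0,"tx":0,"ty":0,"tz":0.04,"spin":0},{"hand":0,"tx":0,"ty":0,"tz":0.03,"spin":0},{"hand":0,"tx":0,"ty":0,"tz":0,"spin":0}]'
```

```text
time: 16.42
tool_pos: [663.2, -66.3, 33.4]
tcp_rot: [-3.135, -0.002, 1.616]
contact_force: [0.0, 1.0, -2.8]
grip_width: 49.7
finger_force: 30.0
```

```bash
python3 -m creep '[{"hand":0,"tx":-0.001,"ty":0.001,"tz":0.008,"spin":0},{"hand":0,"tx":0,"ty":0,"tz":0.007,"spin":0},{"hand":0,"tx":0,"ty":0,"tz":0.005,"spin":0},{"hand":0,"tx":0,"ty":0,"tz":0,"spin":0},{"hand":0,"tx":0,"ty":0,"tz":0,"spin":0}]'
```

```text
time: 17.05
tool_pos: [666.9, -68.9, 16.4]
tcp_rot: [3.141, 0.0, 1.614]
contact_force: [0.4, 0.0, -3.5]
grip_width: 49.5
finger_force: 30.0
```

```bash
python3 -m creep '[{"hand":0,"tx":0,"ty":-0.0015,"tz":0.002,"spin":0},{"hand":0,"tx":0,"ty":0,"tz":0.002,"spin":0},{"hand":0,"tx":0,"ty":0,"tz":0.002,"spin":0},{"hand":0,"tx":0,"ty":0,"tz":0,"spin":0}]'
python3 -m creep '[{"hand":0,"tx":0,"ty":0,"tz":0.001,"spin":0},{"hand":0,"tx":0,"ty":0,"tz":0.001,"spin":0},{"hand":0,"tx":0,"ty":0,"tz":0,"spin":0}]'
```

```text
time: 17.55
tool_pos: [665.1, -68.9, 9.8]
tcp_rot: [-3.141, -0.0, 1.614]
contact_force: [0.4, 0.3, -3.1]
grip_width: 49.9
finger_force: 30.0
time: 17.92
tool_pos: [665.3, -68.9, 8.2]
tcp_rot: [3.141, 0.0, 1.614]
contact_force: [0.2, -0.4, -3.0]
grip_width: 49.7
finger_force: 30.0
```

```bash
python3 -m creep '[{"hand":0,"tx":0,"ty":0,"tz":0.001,"spin":0},{"hand":0,"tx":0,"ty":0,"tz":0.0005,"spin":0},{"hand":0,"tx":0,"ty":0,"tz":0,"spin":0}]'
```

```text
time: 18.3
tool_pos: [665.3, -68.9, 8.2]
tcp_rot: [3.141, 0.0, 1.614]
contact_force: [-3.7, 0.2, 6.5]
grip_width: 49.9
finger_force: 30.0
```

The force went from −3 to +6.5 N, so the module is on the floor. Releasing.

```bash
python3 -m creep '[{"hand":0.8,"tx":0,"ty":0,"tz":0,"spin":0},{"hand":0.8,"tx":0,"ty":0,"tz":0,"spin":0},{"hand":0.8,"tx":0,"ty":0,"tz":0,"spin":0},{"hand":0.8,"tx":0,"ty":0,"tz":0,"spin":0},{"hand":0.8,"tx":0,"ty":0,"tz":0,"spin":0}]'
python3 -m creep '[{"hand":0.8,"tx":0,"ty":0,"tz":-0.02,"spin":0},{"hand":0.8,"tx":0,"ty":0,"tz":-0.04,"spin":0},{"hand":0.8,"tx":0,"ty":0,"tz":-0.05,"spin":0},{"hand":0.8,"tx":0,"ty":0,"tz":-0.05,"spin":0},{"hand":0.8,"tx":0,"ty":0,"tz":0,"spin":0}]'
python3 plan.py 436.8 -79.9 150 1.614 4
python3 - <<'E'
from plant import cams
import cv2,numpy as np
c=cams.capture("top");s=cams.capture("scene")
im=np.zeros((600,800,3),np.uint8)
im[:,:]=0
im[:520,:]=0
a=cv2.resize(c["color"][60:210,215:340],(500,600),interpolation=cv2.INTER_CUBIC);im[:,:500]=a
b=cv2.resize(s["color"][230:330,270:370],(300,300),interpolation=cv2.INTER_CUBIC);im[:300,500:]=b
cv2.imwrite("pics/w7.png",im[:,:,::-1])
E
```

```text
time: 18.92
tool_pos: [665.2, -68.9, 6.5]
tcp_rot: [-3.141, 0.0, 1.614]
contact_force: [-0.1, 0.1, -0.8]
grip_width: 73.7
finger_force: 0.0
time: 19.55
tool_pos: [667.9, -69.4, 173.8]
tcp_rot: [3.13, 0.003, 1.614]
contact_force: [-0.1, 0.5, -0.7]
grip_width: 73.6
finger_force: 0.0
19.55 [667.9 -69.4 173.8] 1.6143 F [-0.1  0.5 -0.7] w 73.6
tx -0.0001 ty -0.0578 tz 0.0059 spin 0.00
```

View pics/w7.png

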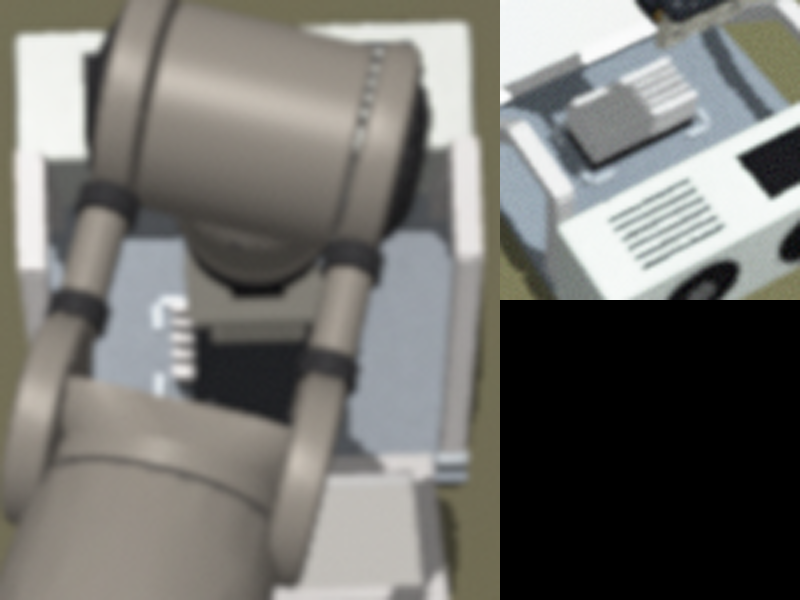

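The scene crop shows the module upright between the corner angles (around (633,110)). Now back to the bar.

```bash
python3 -m creep '[{"hand":0.6,"tx":0,"ty":-0.057,"tz":0,"spin":0},{"hand":0.6,"tx":0,"ty":-0.057,"tz":0.005,"spin":0},{"hand":0.6,"tx":0,"ty":-0.057,"tz":0.01,"spin":0},{"hand":0.6,"tx":0,"ty":-0.057,"tz":0.01,"spin":0},{"hand":0.6,"tx":0,"ty":0,"tz":0,"spin":0}]'; python3 -m creep '[{"hand":0.6,"tx":0,"ty":0,"tz":0,"spin":0}]';python3 plan.py 436.8 -79.9 78.9 1.614 1
```

```text
time: 20.27
tool_pos: [431.1, -77.3, 139.3]
tcp_rot: [-3.133, -0.003, 1.613]
contact_force: [0.8, -0.4, 1.1]
grip_width: 55.1
finger_force: 0.0
time: 20.4
tool_pos: [437.9, -79.0, 141.6]
tcp_rot: [3.141, 0.0, 1.614]
contact_force: [0.3, 0.3, 0.1]
grip_width: 54.9
finger_force: 0.0
20.4 [437.9 -79.  141.6] 1.6138 F [0.3 0.3 0.1] w 54.9
tx -0.0009 ty -0.0011 tz 0.0627 spin -0.01
```

```bash
python3 -m creep '[{"hand":0.6,"tx":0,"ty":-0.001,"tz":0.03,"spin":0},{"hand":0.6,"tx":0,"ty":0,"tz":0.025,"spin":0},{"hand":0.6,"tx":0,"ty":0,"tz":0.0075,"spin":0},{"hand":0.6,"tx":0,"ty":0,"tz":0,"spin":0},{"hand":0,"tx":0,"ty":0,"tz":0,"spin":0}]'
python3 -m creep '[{"hand":0,"tx":0,"ty":0,"tz":0,"spin":0},{"hand":0,"tx":0,"ty":0,"tz":0,"spin":0},{"hand":0,"tx":0,"ty":0,"tz":0,"spin":0},{"hand":0,"tx":0,"ty":0,"tz":0,"spin":0},{"hand":0,"tx":0,"ty":0,"tz":0,"spin":0}]'
```

```text
time: 21.02
tool_pos: [437.4, -79.1, 79.8]
tcp_rot: [3.14, 0.001, 1.614]
contact_force: [0.1, -0.4, -0.0]
grip_width: 49.4
finger_force: 0.0
time: 21.65
tool_pos: [435.9, -78.9, 79.2]
tcp_rot: [-3.141, 0.0, 1.615]
contact_force: [-3.4, -1.4, 4.3]
grip_width: 12.7
finger_force: 30.0
```

Gripped. Now swinging the door back up along the reverse arc.

```bash
python3 -m creep '[{"hand":0,"tx":0,"ty":0.0097,"tz":-0.0149,"spin":0},{"hand":0,"tx":0,"ty":0.0152,"tz":-0.0182,"spin":0},{"hand":0,"tx":0,"ty":0.0176,"tz":-0.0159,"spin":0},{"hand":0,"tx":0,"ty":0.0197,"tz":-0.0133,"spin":0},{"hand":0,"tx":0,"ty":0,"tz":0,"spin":0}]'
```

```text
time: 22.28
tool_pos: [498.6, -76.1, 143.0]
tcp_rot: [-3.141, 0.0, 1.615]
contact_force: [-9.8, -0.9, 13.8]
grip_width: 13.1
finger_force: 30.0
```

```bash
python3 -m creep '[{"hand":0,"tx":0,"ty":0.0213,"tz":-0.0104,"spin":0},{"hand":0,"tx":0,"ty":0.0226,"tz":-0.0073,"spin":0},{"hand":0,"tx":0,"ty":0.0234,"tz":-0.0041,"spin":0},{"hand":0,"tx":0,"ty":0.0237,"tz":-0.0008,"spin":0},{"hand":0,"tx":0,"ty":0,"tz":0,"spin":0}]'
```

```text
time: 22.9
tool_pos: [590.9, -72.1, 164.2]
tcp_rot: [3.14, 0.0, 1.615]
contact_force: [0.3, 0.3, 5.0]
grip_width: 13.3
finger_force: 30.0
```

```bash
python3 -m creep '[{"hand":0,"tx":0,"ty":0.0236,"tz":0.0025,"spin":0},{"hand":0,"tx":0,"ty":0.023,"tz":0.0057,"spin":0},{"hand":0,"tx":0,"ty":0.022,"tz":0.0089,"spin":0},{"hand":0,"tx":0,"ty":0,"tz":0,"spin":0}]'
```

```text
time: 23.4
tool_pos: [658.8, -69.3, 146.0]
tcp_rot: [3.141, 0.0, 1.614]
contact_force: [1.5, 0.0, -0.0]
grip_width: 13.1
finger_force: 30.0
```

```bash
python3 -m creep '[{"hand":0,"tx":0,"ty":0.0205,"tz":0.0119,"spin":0},{"hand":0,"tx":0,"ty":0.010,"tz":0.0073,"spin":0},{"hand":0,"tx":0,"ty":0.005,"tz":0.004,"spin":0},{"hand":0,"tx":0,"ty":0.0037,"tz":0.0033,"spin":0},{"hand":0,"tx":0,"ty":0,"tz":0,"spin":0}]'
```

```text
time: 24.02
tool_pos: [696.7, -67.7, 120.1]
tcp_rot: [-3.14, 0.0, 1.614]
contact_force: [-2.2, -1.3, -1.6]
grip_width: 13.2
finger_force: 30.0
```

```bash
python3 -m creep '[{"hand":0.5,"tx":0,"ty":0,"tz":0,"spin":0},{"hand":0.5,"tx":0,"ty":0,"tz":0,"spin":0},{"hand":0.5,"tx":0,"ty":0,"tz":0,"spin":0},{"hand":0.5,"tx":0,"ty":0,"tz":0,"spin":0},{"hand":0.5,"tx":0,"ty":0,"tz":-0.02,"spin":0}]'
python3 -m creep '[{"hand":0.5,"tx":0,"ty":0,"tz":-0.04,"spin":0},{"hand":0.5,"tx":0,"ty":0,"tz":-0.05,"spin":0},{"hand":0.5,"tx":0,"ty":-0.05,"tz":0,"spin":0},{"hand":0.5,"tx":0,"ty":-0.06,"tz":0,"spin":0},{"hand":0.5,"tx":0,"ty":-0.06,"tz":0,"spin":0}]'
python3 -m creep '[{"hand":0.5,"tx":0,"ty":-0.06,"tz":0,"spin":0},{"hand":0.5,"tx":0,"ty":-0.06,"tz":0,"spin":0},{"hand":0.5,"tx":0,"ty":0,"tz":0,"spin":0},{"hand":0.5,"tx":0,"ty":0,"tz":0,"spin":0}]'
python3 - <<'E'
from plant import cams
import cv2,numpy as np
a=cams.capture("top")["color"].astype(int);b=cv2.imread("pics/top0.png")[:,:,::-1].astype(int)
# image check without viewing: bar region and bystanders against the first picture
d=abs(a-b).sum(2)
for n,(u0,u1,v0,v1) in dict(bar=(234,322,119,128),door=(236,320,140,176),boxrow=(234,322,100,117),fan=(125,162,155,192),bottle=(395,428,140,168),cup=(380,414,230,265),sd=(305,368,245,300)).items(): print(n,d[v0:v1,u0:u1].mean().round(1))
E
```

```text
time: 24.65
tool_pos: [696.2, -67.2, 138.8]
tcp_rot: [-3.138, -0.001, 1.614]
contact_force: [0.6, -0.4, 0.2]
grip_width: 45.3
finger_force: 0.0
time: 25.28
tool_pos: [525.6, -74.8, 230.4]
tcp_rot: [3.141, 0.0, 1.614]
contact_force: [-0.2, -0.3, 0.6]
grip_width: 46.0
finger_force: 0.0
time: 25.78
tool_pos: [408.3, -80.4, 231.2]
tcp_rot: [3.139, 0.001, 1.614]
contact_force: [0.1, -0.4, -0.3]
grip_width: 46.1
finger_force: 0.0
bar 1.7
door 8.1
boxrow 1.8
fan 2.1
bottle 1.9
cup 1.7
sd 49.5
```

```bash
python3 -c "
from plant import close_job
print(close_job())"
```

```text
the job is handed in; nothing more can be done
None
```

I opened the door, set the module in the nest and closed the door over it, then handed the job in at about 26 s. I have no verdict. The last top image matches the start at the bar, fan, bottle and cup, but I couldn't confirm the screwdriver: its area had changed, probably because the arm was in view there.

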